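Fish the crab pick out of the covered drip tray

ROBOT

A 6-joint arm with a two-finger parallel gripper is mounted at the origin on the work surface; the furniture and walls round the work are solid. World frame = base frame: x ahead of the robot, y to its left, z up, the work surface at z = 0. Lengths are in m, angles in rad, forces in N, time in s.
With the tool pointing down it reaches from about 0.275 to 0.825 m from the base axis. Payload 4.9 kg.
Tool frame: the origin (TCP) lies at the very end of the fingers, on their centre line; the grasp point (between the pads) lies 19 mm behind it; z points along the fingers, y is the line along which they close (so a half turn about z gives the same grasp; the last joint's range is limited). The gripper opens to 85 mm and grips with 20 to 120 N. Pads are 22 mm wide; open, the fingers measure 114 mm over their backs; the gripper's body (76 mm by 85 mm) begins 54 mm behind the grasp point. The pads swing forward as they close: fully open they stand 13 mm farther back than shut.
Start: joints at [1.17, 0.326, -0.193, 1.052, 0, 1.437], TCP at [0.145, 0.531, 0.231] pointing down, gripper open.
Joint ranges: [-2.65, 2.65], [-0.97, 1.79], [-1.3, 1.35], [-1.93, 2.1], [-1.47, 1.37], [-3.14, 3.14]. Speed limits (rad/s): [2.57, 2.57, 3.14, 3.14, 3.14, 3.14].

INTERFACE

Orientations are given as a unit quaternion [x, y, z, w].
In Python, from cell import r gives the robot as it stands.
- The arm moves only by the shell command python3 -m handwheel 'ROWS' [OPENING]. ROWS is JSON, a list of rows, each a list of 6 numbers: the shift along the tool's x, y, z in cm, then the turn, a rotation vector about the tool's x, y, z in rad. A call has 1 to 10 rows; each row shifts and turns the commanded pose from where the row before left it, along the tool's axes as they then stand; what a row does not reach is not made up. A row lasts 1/8 s, in which the tool goes at most 62.5 mm and 10.7 degrees, less where a joint would pass 70% of its speed; a pose out of reach is approached as far as the arm can. A call with a gripper value outside its range is refused whole. OPENING is the closure, from 0 (fully open) to 1 (shut), set as the call begins (- or left out, the last holds). The fingers move at their own pace and stop on an object; the grip force is fixed at half the most. Time passes only in rows, so rows that do not move let the fingers close. It gives the time, the measured TCP pose, the force, the opening and the grip force at its end, in the units of the state.
- r.read_state(): the state, without advancing time (a new reading comes with each control period).
- r.snapshot(name): name is "side" or "top" or "wrist"; returns the picture (384x512x3 uint8, blue, green, red); there is no depth.
- r.get_calibration(name): a dict with "vfov" (degrees; the focal length in pixels is half the picture's height over the tangent of half this angle, whatever the lens; pixels are square), "cx", "cy" (the principal point, pixels), "position" and "rotation" of the camera in the world; the wrist camera has in their place "tool_from_camera" (4x4, takes a point from camera to tool coordinates, whose origin is the TCP and whose axes are the flange's). Camera axes: x right, y down, z forward; pixel columns grow to the right and rows downward; lengths in m; the calibration is good to about 2 mm. A picture is of the moment at which its call begins: read the wrist's pose just before it. get_calibration takes no time and is no camera call.
- r.close_job(): hands the job in; it is judged then, once.
Trained networks look in the newest picture that a camera, given by its name, has taken for a name from the list of things; names that differ only in an ending like _2 or _b are one class to them, and where a whole thing is asked for, a point or a joint stands for the part that bears it (a point fixed in the world has none). Each returns a list of dicts, best first, with "score" (0 to 1); they miss things now and then, are a little off and sometimes report something else, mostly with a low value. They report only what shows in the picture. A call takes as long as a camera call. They do not tell look-alikes from the thing itself.
- r.boxes_of(label, camera): "bbox" ([left, top, right, bottom] in pixels, round what is visible of it).
The state is a dict: "time_s": time; "joint_pos": joint angles; "qvel": joint speeds; "joint_efforts": joint torques, N m; "tool_pos": TCP position; "eef_rot": TCP orientation; "contact_force": force on the tool from outside, world axes, zero at the start; "moment": the same for the moment, N m; "gripper_width": finger opening in m; "gripper_force": force on a finger pad.
Only numpy, scipy, OpenCV 4.12 (cv2) and the standard library are available. Lean on these libraries where they do the work, as an engineer would, in place of code of your own. Each camera call takes 0.05 s, during which the arm holds its last target. There are 200 camera calls.

TASK

The steel crab pick has dropped through the opening in the cover of the drip tray and lies inside, longer than the opening. Take hold of it, tip it and draw it out end first through the opening without forcing it against the tray, then hold it level and still in the air, at least a hand's width (8 cm) above the cover. Finish while still holding it, and leave the meat tub and the crab leg where they are.

Things in the scene. Friction and masses are not known exactly. Their poses are not given: they have to be found in the camera images.
- drip_tray: Fixed steel drip tray, 300 mm along its x, 180 mm along its y; origin at the centre of its underside on the table, z up. Walls and fixed cover 4 mm thick, cover top 50 mm above the table, underside 46 mm. Black rubber inner floor at z = 3 mm; inside 292 x 172 mm. One rectangular opening in the middle of the cover. A wire lug stands 12 mm out from each 180 mm end.
- opening (a point): Centre of the opening in the tray's cover, level with the top of its hem, 52 mm above the table; axes as the tray's. The opening is 120 mm clear along the tray's x and 124 mm along its y, with a rolled hem 8 mm thick all round (z 44 to 52 mm).
- crab_pick: Thin straight steel crab pick, 185 mm long along its y, up to 10 mm wide and thick, slimmer towards one end (so it lies about 0.03 rad off level), about 30 g, loose. Origin at the middle of its length, on its underside (it starts on the tray's floor, 3 mm above the table). It lies within 0.3 rad of the tray's x, its middle about under the opening's centre, both ends hidden.
- pick_end_a (a point): End of the crab pick at -y of it, on its centre line (92.5 mm from its middle, 5 mm above its underside).
- pick_end_b (a point): End of the crab pick at +y of it, on its centre line.
- meat_tub: White round tub with crab meat, 90 mm across, 45 mm high, standing beside the tray on its +y side; origin at the centre of its underside. To be left alone.
- crab_leg: Cooked crab leg piece, 96 mm along its y, 36 mm wide, 11 mm high, lying beside the tray on its +y side; origin at the centre of its underside. To be left alone.
Mind the look-alikes: they are no part of the job. What is shaped like the crab_pick but pink is not meant.

How it is judged:
On the way:
1. one end of the gripped pick is up out of the opening while the other end is still below the cover (((height (world z) of pick_end_a above 0.06 m and height (world z) of pick_end_b below 0.046 m) or (height (world z) of pick_end_b above 0.06 m and height (world z) of pick_end_a below 0.046 m)) and contact force between the fingers and crab_pick above 1 N), for 0.1 s.
At the end, for the whole second after the job is handed in: The pick is held by the fingers, both its ends at least 65 mm above the cover (115 mm above the table), level to within 0.35 rad, not touching the tray, and still (under 30 mm/s) (height (world z) of each of pick_end_a, pick_end_b above 0.115 m and angle between crab_pick's own y axis and vertical between 1.22 and 1.92 rad and contact force between the fingers and crab_pick above 1 N and contact force between crab_pick and drip_tray below 0.1 N and linear speed of crab_pick below 0.03 m/s); the arm keeps its last pose, push and grip.
It fails at once if the pick is forced against the tray with more than 25 N (contact force between crab_pick and drip_tray above 25 N).
It fails at once if the meat tub is moved more than 20 mm (distance of meat_tub from where it was at the start of the episode above 0.02 m).
It fails at once if the crab leg is moved more than 20 mm (distance of crab_leg from where it was at the start of the episode above 0.02 m).
It also fails if it takes over 40 s, if anything falls off the work surface, if the arm or the gripper's body presses on something with over 40 N, if the wrist force passes 120 N, or if a joint passes its speed limit or range.

## Working session

There is one attempt and no reset: what is moved stays moved. The work goes in short steps, Python scripts to look and compute and a shell command to move; the robot and the scene stay as the last step left them, time stands still between calls to the robot, and variables do not carry over. Pictures are saved under pics/ and viewed, at most 10 in all, crops included, and the job is handed in when it is done.

```bash
mkdir -p pics; ls
python3 - <<'E'
from cell import r
import cv2,numpy as np
s=r.read_state();print({k:np.round(v,3).tolist() for k,v in s.items()})
ims=[]
for c in("side","top","wrist"):
    im=r.snapshot(c);cv2.imwrite(f"pics/{c}0.png",im);ims.append(im)
    k=r.get_calibration(c);print(c,{a:np.round(b,4).tolist() for a,b in k.items() if not isinstance(b,str)})
    for l in("drip_tray","crab_pick","meat_tub","crab_leg"):
        print(l,[(np.round(d["bbox"]).tolist(),round(d["score"],2)) for d in r.boxes_of(l,c)][:4])
cv2.imwrite("pics/m0.png",cv2.resize(np.vstack([np.hstack(ims[:2]),np.hstack([ims[2],0*ims[2]])]),(800,600),interpolation=cv2.INTER_AREA))
E
```

```text
pics
{'time_s': 0.0, 'joint_pos': [1.17, 0.327, -0.194, 1.052, -0.0, 1.437], 'qvel': [-0.001, -0.0, -0.001, -0.002, 0.001, 0.002], 'joint_efforts': [0.0, -44.34, 26.244, 0.015, -0.0, 0.0], 'tool_pos': [0.145, 0.53, 0.231], 'eef_rot': [0.133, 0.991, -0.001, -0.0], 'contact_force': [0.41, 0.025, -0.146], 'moment': [-0.04, 0.006, 0.03], 'gripper_force': 0.0, 'gripper_width': 0.086}
side {'vfov': 55.782, 'cx': 256.7622, 'cy': 194.1649, 'position': [0.237, 0.8718, 0.5841], 'rotation': [-0.1589, 0.8773, -0.4471, 0.0725]}
drip_tray [([208.0, 134.0, 327.0, 204.0], 0.56)]
crab_pick [([198.0, 264.0, 252.0, 285.0], 0.79), ([204.0, 136.0, 321.0, 202.0], 0.25)]
meat_tub [([232.0, 181.0, 269.0, 215.0], 0.93)]
crab_leg [([209.0, 182.0, 227.0, 200.0], 0.61)]
top {'vfov': 44.4496, 'cx': 252.6533, 'cy': 188.188, 'position': [0.4143, 0.2029, 0.9024], 'rotation': [0.7124, -0.7011, 0.0236, -0.0179]}
drip_tray [([293.0, 74.0, 422.0, 252.0], 0.93)]
crab_pick [([115.0, 166.0, 176.0, 218.0], 0.5), ([356.0, 144.0, 368.0, 194.0], 0.48)]
meat_tub [([243.0, 145.0, 294.0, 195.0], 0.79)]
crab_leg [([264.0, 108.0, 304.0, 122.0], 0.68)]
wrist {'vfov': 66.6497, 'cx': 254.8217, 'cy': 192.8014, 'tool_from_camera': [[0.001, -0.9635, -0.2678, 0.0668], [1.0, 0.0008, 0.0009, 0.0008], [-0.0007, -0.2679, 0.9635, -0.1428], [0.0, 0.0, 0.0, 1.0]]}
drip_tray []
crab_pick []
meat_tub []
crab_leg []
```

View pics/m0.png

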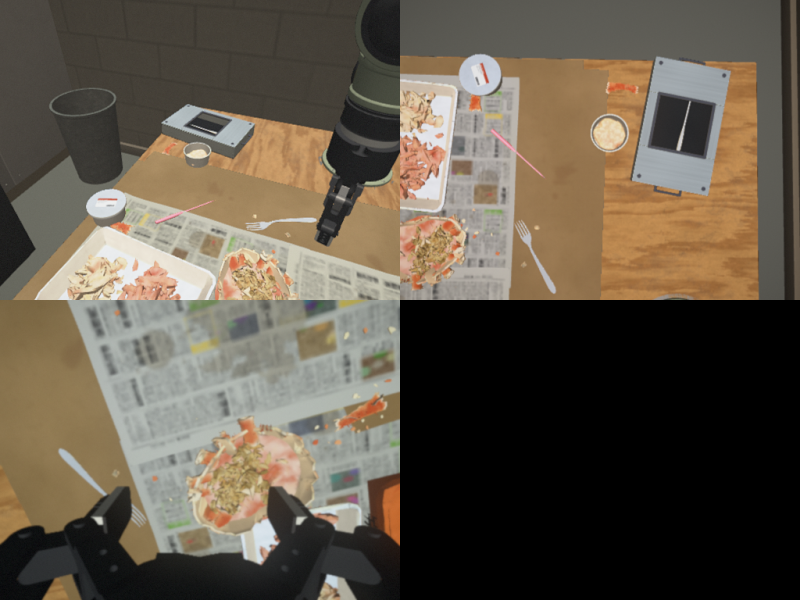

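The mosaic shows three things that could be taken for the pick in the top picture: the steel one in the tray opening (~(362,168)), the pink stick on newspaper (~(145,192)) and the fork (~(170,328)). By the description I choose the steel one in the opening, and check it in a close crop.

Run:
```python
import cv2
im=cv2.imread("pics/top0.png")[60:265,270:440]
cv2.imwrite("pics/c1.png",cv2.resize(im,None,fx=2.9,fy=2.9,interpolation=cv2.INTER_CUBIC))
```

```text
(no output)
```

View pics/c1.png

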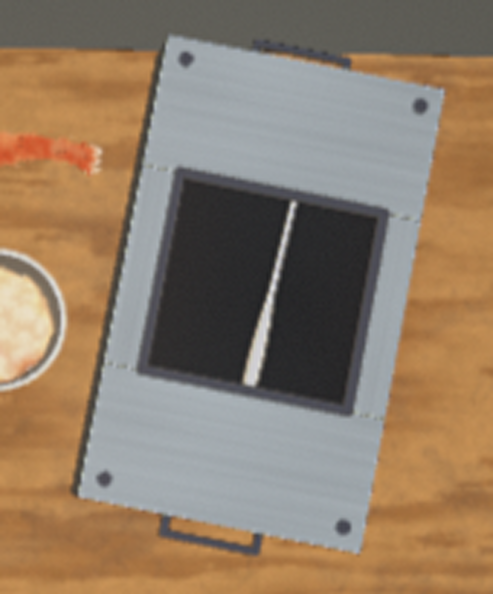

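The crop shows a silver, tapered steel pick: thin end at (293,202), thick end at (251,385), both going under the hem. This is the right one. Next I compute the poses.

```bash
cat > h.py <<'E'
import numpy as np
from scipy.spatial.transform import Rotation as R
from cell import r
def T(cam,state=None):
    k=r.get_calibration(cam)
    if cam=="wrist":
        M=np.eye(4);M[:3,:3]=R.from_quat(state["eef_rot"]).as_matrix();M[:3,3]=state["tool_pos"]
        M=M@np.array(k["tool_from_camera"])
    else:
        M=np.eye(4);q=np.array(k["rotation"])
        M[:3,:3]=R.from_quat(q).as_matrix() if q.size==4 else q
        M[:3,3]=k["position"]
    return k,M
def px2w(cam,uv,z,state=None):
    k,M=T(cam,state);f=192/np.tan(np.radians(k["vfov"])/2)
    uv=np.atleast_2d(uv).astype(float)
    d=np.c_[(uv[:,0]-k["cx"])/f,(uv[:,1]-k["cy"])/f,np.ones(len(uv))]@M[:3,:3].T
    o=M[:3,3];z=np.broadcast_to(z,len(uv))
    return o+d*((z-o[2])/d[:,2])[:,None]
E
python3 - <<'E'
from h import *
np.set_printoptions(precision=4,suppress=True)
cr=lambda p:np.array(p)/2.9+[270,60]-.33
c=px2w("top",cr([(168,37),(444,90),(360,552),(78,495)]),.05);print(c,c.mean(0))
for i in range(4):print(np.linalg.norm(c[i]-c[i-1]))
o=px2w("top",cr([(182,180),(385,214),(350,409),(145,372)]),.052);print(o,o.mean(0))
ax=(c[0]+c[1]-c[2]-c[3])[:2];ay=(c[0]+c[3]-c[1]-c[2])[:2];print("yaw",np.arctan2(ax[1],ax[0]),np.arctan2(-ay[0],ay[1]))
p=px2w("top",cr([(293,202),(251,385)]),[.008,.013]);d=p[0]-p[1];print(p,"pickdir",np.arctan2(d[1],d[0]))
b=px2w("top",[(268,170)],.045);print("tub",b)
E
```

```text
[[ 0.6808  0.0614  0.05  ]
 [ 0.6498 -0.1146  0.05  ]
 [ 0.3567 -0.0605  0.05  ]
 [ 0.3894  0.1158  0.05  ]] [0.5191 0.0005 0.05  ]
0.29648375574167685
0.17878765933238935
0.2980520487286329
0.17929474498564563
[[ 0.5886  0.0523  0.052 ]
 [ 0.5691 -0.0761  0.052 ]
 [ 0.4457 -0.0538  0.052 ]
 [ 0.4668  0.0748  0.052 ]] [ 0.5175 -0.0007  0.052 ]
yaw -0.18354072315792605 -0.17894600468060573
[[ 0.5841 -0.0293  0.008 ]
 [ 0.4618 -0.0006  0.013 ]] pickdir -0.23067283607151812
tub [[0.4986 0.1688 0.045 ]]
```

```bash
python3 -m handwheel '[[-3,-2.8,0,0,0,-0.036],[-4.9,-4.5,0,0,0,0],[-4.9,-4.5,0,0,0,0],[-4.9,-4.5,0,0,0,0],[-4.9,-4.5,0,0,0,0],[-4.9,-4.5,0,0,0,0],[-4.9,-4.5,0,0,0,0],[-4.9,-4.5,0,0,0,0],[-4.9,-4.5,0,0,0,0],[-3,-2.8,0,0,0,0]]' 0.5; python3 -m handwheel '[[0,0,0,0,0,0],[0,0,0,0,0,0]]'
python3 - <<'E'
from h import *
import cv2
s=r.read_state();print({k:np.round(s[k],4).tolist() for k in("time_s","joint_pos","tool_pos","eef_rot","gripper_width")})
print(R.from_quat(s["eef_rot"]).as_matrix().round(3))
cv2.imwrite("pics/w1.png",r.snapshot("wrist"))
E
```

```text
time_s: 2.0
tool_pos: [0.472, 0.0455, 0.2315]
eef_rot: [0.116, 0.993, -0.0, 0.001]
contact_force: [0.2, -0.5, -0.3]
gripper_width: 0.0426
gripper_force: 0.0
time_s: 2.25
tool_pos: [0.47, 0.0483, 0.2311]
eef_rot: [0.115, 0.993, 0.0, -0.0]
contact_force: [-0.4, 0.1, -0.5]
gripper_width: 0.0428
gripper_force: 0.0
{'time_s': 2.25, 'joint_pos': [-0.0543, 0.1837, -0.3845, 1.0034, 0.0004, 0.1768], 'tool_pos': [0.47, 0.0483, 0.2311], 'eef_rot': [0.1153, 0.9933, 0.0002, -0.0004], 'gripper_width': 0.0428}
[[-0.973  0.229 -0.001]
 [ 0.229  0.973  0.   ]
 [ 0.001  0.    -1.   ]]
```

View pics/w1.png

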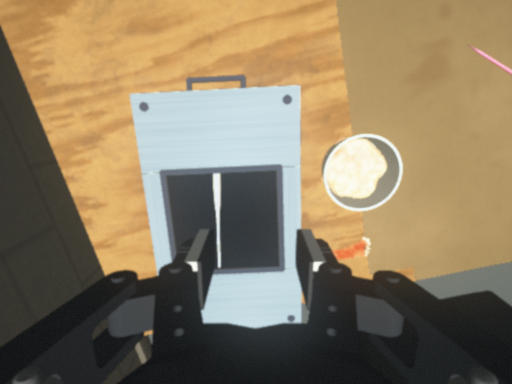

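The wrist picture shows the opening from (163,168) to (283,270), with the pick from its thick end at (216,174) to (220,265). The tub (363,173) and leg (350,250) are off to the right.

Run:
```python
from h import *
np.set_printoptions(precision=4,suppress=True)
s=r.read_state()
p=px2w("wrist",[(216.5,176),(220,262)],[.013,.008],s);d=p[0]-p[1];print(p,np.arctan2(d[1],d[0]))
o=px2w("wrist",[(165,171),(278,167),(283,268),(172,274)],.052,s);print(o,o.mean(0))
M=R.from_quat(s["eef_rot"]).as_matrix()
m=(p[0]-p[1])/np.linalg.norm(p[0]-p[1]);g=p[0]-m*.024;g[2]=.231
print("grip",g,"shift tool cm",M.T@(g-s["tool_pos"])*100,"tool x yaw",np.arctan2(M[1,0],M[0,0]))
```

```text
[[ 0.4701  0.      0.013 ]
 [ 0.5903 -0.028   0.008 ]] 2.911981451594179
[[ 0.4444 -0.0477  0.052 ]
 [ 0.4688  0.0766  0.052 ]
 [ 0.5936  0.0566  0.052 ]
 [ 0.5704 -0.0791  0.052 ]] [0.5193 0.0016 0.052 ]
grip [ 0.4935 -0.0054  0.231 ] shift tool cm [-3.541  -4.7302  0.0162] tool x yaw 2.911614619537176
```

```bash
python3 -m handwheel '[[-1.6,-2.4,0,0,0,0],[-1.6,-2.4,0,0,0,0],[0,0,4,0,0,0],[0,0,5,0,0,0],[0,0,4,0,0,0],[0,0,3,0,0,0],[0,0,2,0,0,0],[0,0,0,0,0,0]]'
python3 - <<'E'
from h import *
import cv2
s=r.read_state();print({k:np.round(s[k],4).tolist() for k in("joint_pos","tool_pos")})
im=np.hstack([r.snapshot("wrist"),cv2.resize(r.snapshot("top")[80:260,260:440],(384,384))]);cv2.imwrite("pics/w2.png",cv2.resize(im,(798,342)))
E
```

```text
time_s: 3.3
tool_pos: [0.4888, -0.0045, 0.0503]
eef_rot: [0.114, 0.993, 0.0, -0.002]
contact_force: [0.0, 0.9, 0.4]
gripper_width: 0.0423
gripper_force: 0.0
{'joint_pos': [-0.1604, 0.4265, -0.5793, 0.5684, 0.0001, 0.0682], 'tool_pos': [0.4888, -0.0045, 0.0503]}
```

View pics/w2.png

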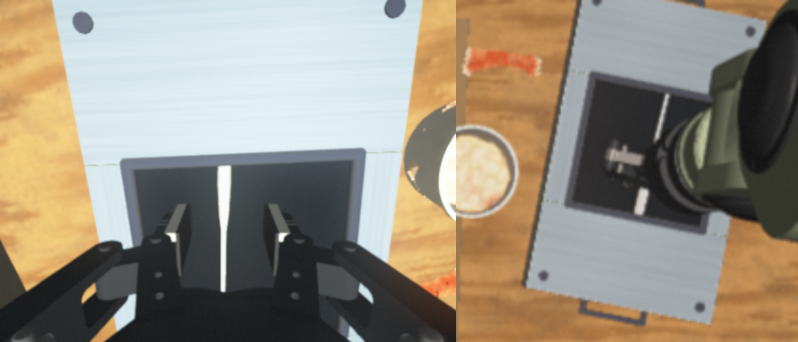

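The pick runs between the open fingers, from (224,170) to (222,290) in the left half, and the tips line up with its taper. I'll move 8 mm towards the thick end, go down and close.

```bash
python3 -m handwheel '[[0.8,0,1.5,0,0,0],[0,0,1.5,0,0,0],[0,0,1,0,0,0],[0,0,0.5,0,0,0],[0,0,0,0,0,0]]'; python3 -m handwheel '[[0,0,0,0,0,0],[0,0,0,0,0,0],[0,0,0,0,0,0],[0,0,0,0,0,0],[0,0,0,0,0,0],[0,0,0,0,0,0]]' 1
```

```text
time_s: 4.03
tool_pos: [0.4829, -0.0042, 0.006]
eef_rot: [0.115, 0.993, 0.0, -0.0]
contact_force: [0.2, 0.1, 0.8]
gripper_width: 0.0427
gripper_force: 0.0
time_s: 4.78
tool_pos: [0.4833, -0.0043, 0.0067]
eef_rot: [0.115, 0.993, -0.0, 0.0]
contact_force: [-0.5, -0.5, 4.5]
gripper_width: 0.0062
gripper_force: 59.1
```

```bash
python3 -m handwheel '[[0,0,-0.5,0,0,0],[-1,0,0,0,0,0],[-1,0,0,0,0,0],[-1,0,0,0,0,0],[-1,0,0,0,0,0],[0,0,0,0,0,0]]'
python3 - <<'E'
from h import *
import cv2
s=r.read_state();print({k:np.round(s[k],4).tolist() for k in("joint_pos","tool_pos")})
im=np.hstack([r.snapshot("wrist"),cv2.resize(r.snapshot("top")[80:260,260:440],(384,384))]);cv2.imwrite("pics/w3.png",cv2.resize(im,(798,342)))
E
```

```text
time_s: 5.52
tool_pos: [0.5229, -0.0136, 0.0112]
eef_rot: [0.115, 0.993, -0.0, 0.0]
contact_force: [-0.5, -0.1, -0.0]
gripper_width: 0.0065
gripper_force: 58.8
{'joint_pos': [-0.1672, 0.5333, -0.5243, 0.5123, 0.0, 0.0637], 'tool_pos': [0.5229, -0.0136, 0.0112]}
```

View pics/w3.png

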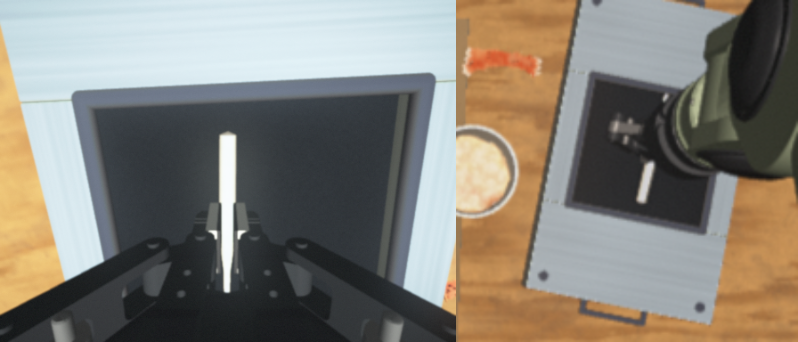

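The thick end is now in view at left-half pixel (228,133), clear of the near hem at row ~100, and the grip is aligned. I'll work out how far it reaches.

Run:
```python
from h import *
s=r.read_state();k=896/798
p=px2w("wrist",[(228*k,133*k)],.016,s)[0];e=px2w("wrist",[(228*k,104*k)],.052,s)[0]
c=np.array([.5185,.0005]);a=np.array([np.cos(-.181),np.sin(-.181)])
g=np.array(s["tool_pos"])
print(p,"end rel",(p[:2]-c)@a,"hem",(e[:2]-c)@a,"grip rel",(g[:2]-c)@a,"end-grip",np.linalg.norm(p[:2]-g[:2]))
```

```text
[ 0.47342333 -0.00054798  0.016     ] end rel -0.04415165044073517 hem -0.05953690724183475 grip rel 0.005402611999072168 end-grip 0.04970593446049136
```

```bash
python3 -m handwheel '[[0,0,-1,0,0.075,0],[0.08,0,-1,0,0.075,0],[0.14,0,-0.94,0,0.075,0],[0.21,0,-0.93,0,0.075,0],[0,0,0,0,0,0]]'
python3 - <<'E'
from h import *
import cv2
s=r.read_state();print({k:np.round(s[k],4).tolist() for k in("joint_pos","tool_pos")})
im=np.hstack([r.snapshot("wrist"),cv2.resize(r.snapshot("side")[110:230,190:340],(480,384),interpolation=2)]);cv2.imwrite("pics/w4.png",cv2.resize(im,(798,309)))
E
```

```text
time_s: 6.25
tool_pos: [0.5228, -0.0136, 0.0501]
eef_rot: [0.114, 0.982, 0.017, -0.148]
contact_force: [-0.4, -0.8, -0.7]
gripper_width: 0.0065
gripper_force: 58.8
{'joint_pos': [-0.1766, 0.6799, -0.159, 1.0305, 0.016, 0.052], 'tool_pos': [0.5228, -0.0136, 0.0501]}
```

View pics/w4.png

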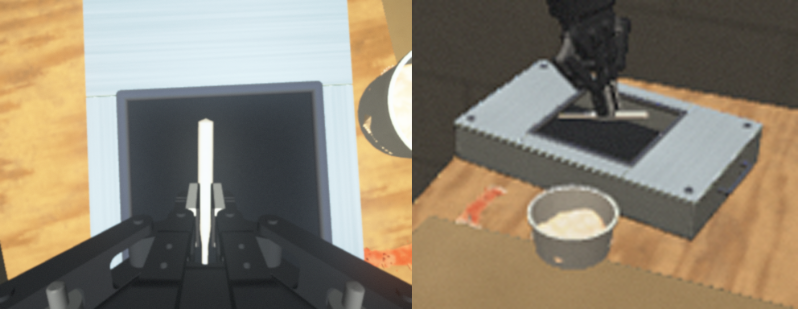

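Tilt is about 0.3 rad with no contact force. The thick end, at (205,122) on the left, is up inside the opening. Next I draw it back and up along its axis.

```bash
python3 -m handwheel '[[0.91,0,-0.24,0,0.04,0],[0.92,0,-0.2,0,0.04,0],[0.93,0,-0.17,0,0.04,0],[0.88,0,-0.18,0,0.043,0],[0.88,0,-0.15,0,0.043,0],[0.89,0,-0.11,0,0.044,0],[0,0,0,0,0,0]]'; python3 -m handwheel '[[0.96,0,0.25,0,0.017,0],[0.96,0,0.25,0,0.017,0],[0.96,0,0.25,0,0.016,0],[0,0,0,0,0,0]]'
python3 - <<'E'
from h import *
import cv2
s=r.read_state();print({k:np.round(s[k],4).tolist() for k in("joint_pos","tool_pos")})
im=np.hstack([r.snapshot("wrist"),cv2.resize(r.snapshot("side")[90:230,190:340],(411,384),interpolation=2)]);cv2.imwrite("pics/w5.png",cv2.resize(im,(798,332)))
E
```

```text
time_s: 7.22
tool_pos: [0.4765, -0.0027, 0.0807]
eef_rot: [0.111, 0.956, 0.031, -0.27]
contact_force: [0.6, -0.1, -1.0]
gripper_width: 0.0065
gripper_force: 58.8
time_s: 7.72
tool_pos: [0.4491, 0.0038, 0.0905]
eef_rot: [0.11, 0.949, 0.034, -0.294]
contact_force: [-0.6, -1.1, -0.2]
gripper_width: 0.0064
gripper_force: 58.8
{'joint_pos': [-0.177, 0.757, -0.0466, 1.3672, 0.0303, 0.0443], 'tool_pos': [0.4491, 0.0038, 0.0905]}
```

View pics/w5.png

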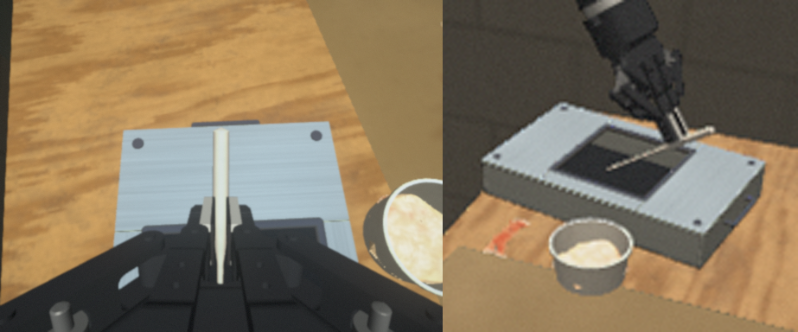

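The thick end, at (715,130) on the right, is out over the cover, and the thin end hangs in the opening near (608,168), inside its edges. Now straight up, then level.

```bash
python3 -m handwheel '[[0.56,0,-0.83,0,0,0],[1.13,0,-1.65,0,0,0],[1.13,0,-1.65,0,0,0],[1.13,0,-1.65,0,0,0],[1.13,0,-1.65,0,0,0],[1.13,0,-1.65,0,0,0],[0,0,0,0,0,0]]'; python3 -m handwheel '[[0,0,-1,0,-0.1,0],[0,0,-1,0,-0.12,0],[0,0,-1,0,-0.12,0],[0,0,-1,0,-0.12,0],[0,0,-1,0,-0.1,0],[0,0,0,0,-0.04,0],[0,0,0,0,0,0],[0,0,0,0,0,0],[0,0,0,0,0,0]]'
python3 - <<'E'
from h import *
import cv2
s=r.read_state();print({k:np.round(s[k],4).tolist() for k in("joint_pos","tool_pos","qvel")})
im=np.hstack([r.snapshot("wrist"),cv2.resize(r.snapshot("side")[50:230,180:350],(363,384),interpolation=2)]);cv2.imwrite("pics/w6.png",cv2.resize(im,(798,350)))
E
```

```text
time_s: 8.7
tool_pos: [0.4508, 0.0034, 0.2024]
eef_rot: [0.11, 0.95, 0.034, -0.292]
contact_force: [1.0, 0.2, 0.2]
gripper_width: 0.0066
gripper_force: 58.8
time_s: 9.82
tool_pos: [0.4676, -0.0007, 0.2456]
eef_rot: [0.115, 0.993, 0.0, -0.001]
contact_force: [0.3, 0.4, -0.5]
gripper_width: 0.0063
gripper_force: 58.8
{'joint_pos': [-0.1595, 0.1644, -0.3698, 1.0381, -0.0, 0.0715], 'tool_pos': [0.4676, -0.0007, 0.2456], 'qvel': [-0.0002, 0.0003, -0.0007, -0.0023, -0.0015, -0.0001]}
```

View pics/w6.png

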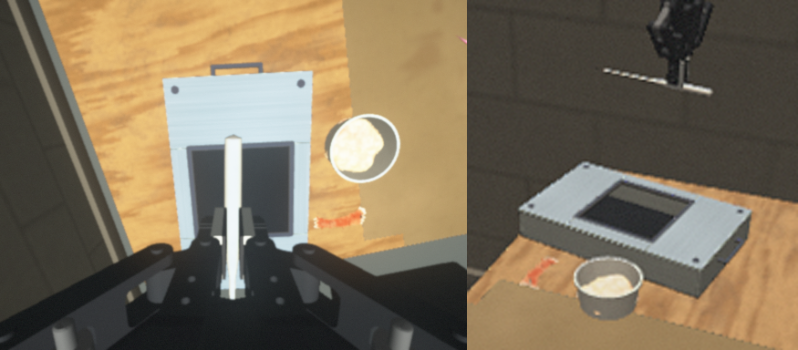

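The pick is held level, with ends at (603,70) and (712,92) in the right half, about 25 cm above the table. The tub and leg haven't moved.

```bash
python3 -c "
from cell import r
print(r.close_job())"
```

```text
the job is handed in; nothing more can be done
None
```

The steel pick came out of the opening end first, and I handed the job in at about 10 s with it held level and still about 19 cm above the cover; the meat tub and crab leg were not touched, and I have not seen the verdict.

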